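Put the round dial gauge back in its foam cutout

TASK

Put the round-headed dial gauge (red rim, dark wooden grip) away: set it into the cutout of the foam tray that matches its shape, the one with the rounded head, and press it down firmly until it sits flat on the cutout's floor, then let go. Leave the square-headed blue gauge where it lies.

Things in the scene. Friction and masses are not known exactly. Their poses are not given: they have to be found in the camera images.
- round_gauge: Gauge to put away, dial up, about 0.2 kg. Origin on its underside below the grip bar's middle; x along the bar to the head, z up. Bar: dark wood, 60 mm long (x -30 to +30), 24 wide in y, 38 tall. Head: red disc 56 mm across, 24 tall, centred at x = +55, white dial. Best gripped at mid-bar across y. The lowest 14 mm go into the foam, with no finger room there: hold it above that.
- square_gauge: The bystander to leave alone: the same dark grip bar (60 x 24 x 38 mm, origin on the underside below the bar's middle, x towards the head) but with a square blue head 56 x 56 x 24 mm centred at x = +55 mm.
- tray: Fixed tray 180 mm (x) by 230 (y), 22 tall: wooden rim and black foam level with it. Origin on the bench under its centre. Two empty cutouts with bright yellow floors lie side by side, heads towards the tray's +x: on the +y side the one with the rounded (octagonal) head, on the -y side the one with the square head. The foam is stiff and hardly gives.
- round_cutout (a point): Point on the floor of the round-headed cutout, 8 mm above the bench, 14 below the foam top, 26.5 to -x and 55 to +y of the tray's centre; axes as the tray's, x to the head. Gauge home: its origin here, its x along this x. Cutout: the gauge's outline plus 5 mm all round (bar slot 34 wide from x = -35, head 66 across at x = +55). Pushing down with 10 to 20 N for half a second is firm.
Not all that is in view belongs to the job. Leave any green look-alike of the round_gauge alone.

How it is judged:
By the outcome, as a careful person would: the job done as asked, in the order asked, and still so for the second after the job is handed in, with the robot touching nothing.
It also fails if it takes over 34 s, if anything falls off the work surface, if the arm or the gripper's body presses on something with over 40 N, if the wrist force passes 120 N, or if a joint passes its speed limit or range.

ROBOT

A 6-joint arm with a two-finger parallel gripper is mounted at the origin on the work surface. World frame = base frame: x ahead of the robot, y to its left, z up, the work surface at z = 0. Lengths are in mm, angles in rad, forces in N, time in s.
With the tool pointing down it reaches from about 350 to 975 mm from the base axis. Payload 7.1 kg.
Tool frame: the origin (TCP) lies between the finger pads; the fingertips stand 19 mm ahead of it and the grasp point (between the pads) is the TCP; z points along the fingers, y is the line along which they close (so a half turn about z gives the same grasp; the last joint's range is limited). The gripper opens to 88 mm and grips with 3 to 60 N. Pads are 20 mm wide; open, the fingers measure 115 mm over their backs; the gripper's body (75 mm by 178 mm) begins 61 mm behind the grasp point.
Start: joints at [1.252, 0.423, 1.63, -0, 1.089, -0.019], TCP at [184.549, 597.115, 241.675] pointing down, gripper open.
Joint ranges: [-3, 3], [-0.9, 2.11], [0.09, 2.58], [-1.31, 4.45], [0.11, 2.69], [-2.54, 2.54]. Speed limits (rad/s): [2.39, 2.39, 3.01, 3.14, 3.14, 3.14].

INTERFACE

Orientations are given as a rotation vector (axis times angle).
In Python, from workcell import ctrl gives the robot as it stands.
- The arm moves only by the tool arm_command, never from a script. Its argument "series" is a list of rows, each an object with "linear": the shift along the tool's x, y, z in m, a list of three; "turn": the turn about the tool's z in rad. A call has 1 to 10 rows; each row shifts and turns the commanded pose from where the row before left it, along the tool's axes as they then stand; what a row does not reach is not made up. A row lasts 1/10 s, in which the tool goes at most 50 mm and 8.59 degrees, less where a joint would pass 70% of its speed; a pose out of reach is approached as far as the arm can. A call with a gripper value outside its range is refused whole. "jaw" is the opening, from -1 (shut) to 1 (fully open), set as the call begins (left out, the last holds). The fingers move at their own pace and stop on an object; the grip force is fixed at half the most. Time passes only in rows, so rows that do not move let the fingers close. It gives the time, the measured TCP pose, the force, the opening and the grip force at its end, in the units of the state.
- ctrl.get_obs(): the state, without advancing time (a new reading comes with each control period).
- ctrl.get_image(name): name is "side" or "top" or "wrist"; returns a dict with "frame" (420x560x3 uint8, blue, green, red), "fx", "fy", "cx", "cy" (pixels), "rvec" (rotation vector, rad) and "tvec" (3), from world to camera coordinates, as OpenCV has them. Camera axes: x right, y down, z forward; pixel columns grow to the right and rows downward; lengths in mm; the calibration is good to about 2 mm. A picture is of the moment at which its call begins. There is no depth.
- ctrl.close_job(): hands the job in; it is judged then, once.
The state is a dict: "t": time; "qpos": joint angles; "qvel": joint speeds; "joint_torque": joint torques, N m; "ee_pos": TCP position; "orientation": TCP orientation; "ft_force": force on the tool from outside, world axes, zero at the start; "moment": the same for the moment, N m; "width": finger opening in mm; "grasp_force": force on a finger pad.
Only numpy, scipy, OpenCV 4.12 (cv2) and the standard library are available. Lean on these libraries where they do the work, as an engineer would, in place of code of your own. Each camera call takes 0.05 s, during which the arm holds its last target. There are 200 camera calls.

## Working session

There is one attempt and no reset: what is moved stays moved. The work goes in short steps, Python scripts to look and compute and a tool call to move; the robot and the scene stay as the last step left them, time stands still between calls to the robot, and variables do not carry over. Pictures are saved under pics/ and viewed, at most 10 in all, crops included, and the job is handed in when it is done.

Besides the shell and the picture viewer there is one more tool, called after ">>>" as name([rows], argument=value, ...), one row to a line, values as JSON. arm_command: Moves the arm, as the interface text tells. Its arguments: {"type":"object","properties":{"series":{"type":"array"},"jaw":{"type":"number"}},"required":["series"]}

```bash
mkdir -p pics; cat > h.py <<'E'
import numpy as np, cv2
from workcell import ctrl
def grab(n,f=None):
    d=ctrl.get_image(n)
    if f: cv2.imwrite('pics/'+f,d['frame'])
    np.save('/tmp/'+n+'.npy',d,allow_pickle=True); return d
def load(n): return np.load('/tmp/'+n+'.npy',allow_pickle=True).item()
def ray(d,px):
    R=cv2.Rodrigues(np.array(d['rvec'],float))[0]; t=np.array(d['tvec'],float).ravel()
    px=np.atleast_2d(np.array(px,float))
    v=np.c_[(px[:,0]-d['cx'])/d['fx'],(px[:,1]-d['cy'])/d['fy'],np.ones(len(px))]@R
    return -R.T@t, v
def onz(d,px,z):
    c,v=ray(d,px); return c+v*((z-c[2])/v[:,2])[:,None]
E
python3 - <<'E'
from h import *
a=grab('top');b=grab('side')
cv2.imwrite('pics/top1.png',a['frame']);cv2.imwrite('pics/side1.png',b['frame'])
print(ctrl.get_obs())
E
```

```text
{'t': 0.1, 'qpos': array([ 1.25201168e+00,  4.23727295e-01,  1.63056261e+00, -2.99786114e-05,
        1.08863766e+00, -1.90292593e-02]), 'qvel': array([-1.42031788e-04,  7.70765489e-05, -6.56224072e-04,  3.62695499e-04,
       -1.14882823e-03, -5.30159722e-04]), 'joint_torque': array([ 1.01086178e-03, -5.45617282e+01, -2.74325824e+01,  6.45721285e-02,
        1.88043335e-02, -6.85754139e-05]), 'ee_pos': array([184.41049672, 596.69453182, 241.02263246]), 'orientation': array([-4.69042495e-01, -3.10617993e+00,  2.07392352e-03]), 'ft_force': array([-0.79315038,  0.71172869, -0.04787433]), 'moment': array([-0.02323154, -0.01756415, -0.01943589]), 'grasp_force': 0.0, 'width': 87.6765180713792}
```

View pics/top1.png

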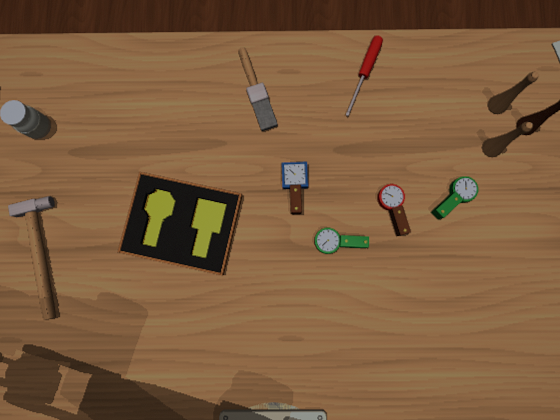

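View pics/side1.png

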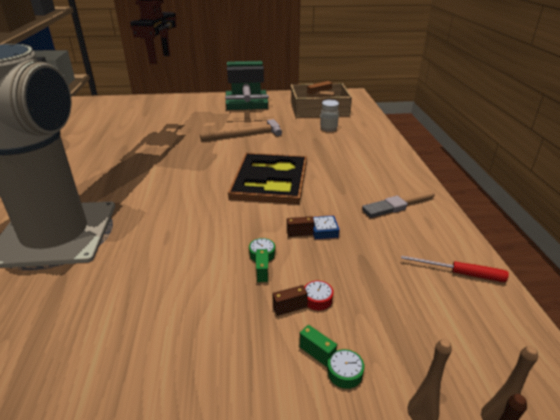

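The top view has four candidates:
- Red-rimmed round head at (392,196) with a dark bar at (400,220).
- Blue square head at (295,175).
- Green look-alikes at (327,240) and (465,189).

The red one with the dark wooden grip fits the description. The tray is at about (181,223), with its round-headed cutout at (155,215).

```bash
cat > m.py <<'E'
from h import *
def big(m):
    c=max(cv2.findContours(m.astype(np.uint8),0,cv2.CHAIN_APPROX_NONE)[0],key=cv2.contourArea); return c[:,0].astype(float)
E
python3 - <<'E'
from m import *
d=load('top');f=d['frame'];hsv=cv2.cvtColor(f,cv2.COLOR_BGR2HSV);H,S,V=cv2.split(hsv)
cv2.imwrite('pics/c1.png',cv2.resize(f[165:255,270:490],None,fx=3.5,fy=3.5,interpolation=2))
box=np.zeros(H.shape,bool);box[170:250,370:420]=1
red=box&((H<6)|(H>174))&(S>170)&(V>90)
h=big(red);P=onz(d,h,20)[:,:2].astype(np.float32)
print('head',cv2.minEnclosingCircle(P),len(h))
bar=box&(V<100)&~red&(S>80); bar[:206]=0
b=big(bar);Pb=onz(d,b,38)[:,:2].astype(np.float32);print('bar',cv2.minAreaRect(Pb),'px',b.mean(0))
for x0,x1,n in((130,182,'roundcut'),(182,235,'sqcut')):
    m=np.zeros(H.shape,bool);m[170:280,x0:x1]=1
    y=big(m&(H>20)&(H<40)&(S>120)&(V>90));q=onz(d,y,8)[:,:2].astype(np.float32);print(n,cv2.minAreaRect(q))
m=np.zeros(H.shape,bool);m[165:285,110:250]=1
k=m&((V<45)|((H>20)&(H<40)&(S>200)));k=cv2.morphologyEx(k.astype(np.uint8),cv2.MORPH_CLOSE,np.ones((5,5)))
print('foam',cv2.minAreaRect(onz(d,big(k),22)[:,:2].astype(np.float32)))
print('cam',ray(d,[[0,0]])[0])
E
```

```text
head ((549.7095947265625, -257.76617431640625), 27.512914657592773) 121
bar ((499.5777587890625, -264.4559020996094), (75.68817138671875, 40.966758728027344), 24.410234451293945) px [396.95652174 218.91304348]
roundcut ((508.7978515625, 254.68333435058594), (61.48320007324219, 123.58320617675781), 76.57070922851562)
sqcut ((484.5085754394531, 145.7615203857422), (62.90094757080078, 123.50531005859375), 77.38812255859375)
foam ((493.89776611328125, 194.5206298828125), (226.22802734375, 171.05224609375), 77.31014251708984)
cam [393.04021804 -37.14839116 903.99338526]
```

View pics/c1.png

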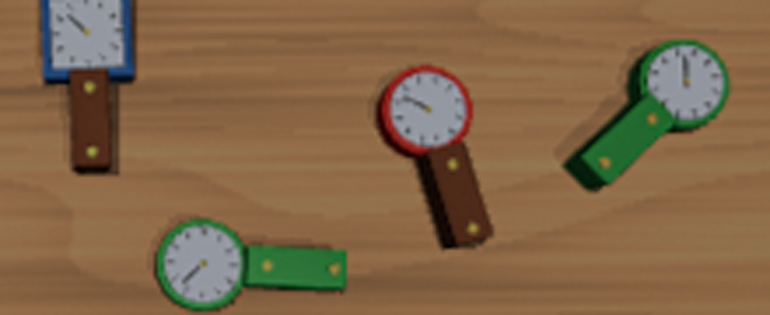

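The crop confirms it: the red-rimmed round dial at crop (428,109) with dark bar rivets at (452,163) and (473,228) is the target, and the others are green or blue square. Next I work out its pose from the rivets and dial, then the move.

```bash
cat >> m.py <<'E'
from scipy.spatial.transform import Rotation as Ro
def goto(x,y,z,yaw):
    """tool-frame shift + turn from the present pose; yaw = desired heading of the gauge x; tool y across it"""
    o=ctrl.get_obs();R=Ro.from_rotvec(o['orientation']).as_matrix()
    sh=R.T@(np.array([x,y,z])-o['ee_pos'])
    tx=np.arctan2(R[1,0],R[0,0]); t=-(yaw-tx); t=(t+np.pi/2)%np.pi-np.pi/2
    print('ee',o['ee_pos'].round(1),'shift mm',sh.round(1),'turn',round(t,3),'q',o['qpos'].round(2),'tiltz',R[:,2].round(3),'F',o['ft_force'].round(1),'w',round(o['width'],1),'t',o['t'])
E
python3 - <<'E'
from m import *
d=load('top')
r=onz(d,[[399.1,211.6],[405.1,230.1]],38)[:,:2];h=onz(d,[[392.3,196.1]],24)[0,:2]
print(r,h,np.linalg.norm(r[0]-r[1]))
m=r.mean(0);u=h-m;yaw=np.arctan2(u[1],u[0]);print('mid',m,'L',np.linalg.norm(u),'yaw',yaw, 'o from head',h-55*u/np.linalg.norm(u))
goto(*m,200,yaw)
E
```

```text
[[ 513.39197684 -267.66054923]
 [ 474.30755087 -278.44822495]] [ 549.03456698 -258.29812293] 40.545854300774764
mid [ 493.84976386 -273.05438709] L 57.1236363347548 yaw 0.26128434012366747 o from head [ 495.90132186 -272.50580614]
ee [184.4 596.7 241. ] shift mm [-552.5 -739.5   42. ] turn -0.561 q [ 1.25  0.42  1.63 -0.    1.09 -0.02] tiltz [-0.    -0.001 -1.   ] F [-0.8  0.7 -0. ] w 87.7 t 0.1
```

>>> arm_command([
  {"linear": [-0.035, -0.02, 0], "turn": 0},
  {"linear": [-0.035, -0.02, 0], "turn": 0},
  {"linear": [-0.035, -0.02, 0], "turn": 0},
  {"linear": [-0.035, -0.02, 0], "turn": 0},
  {"linear": [-0.035, -0.02, 0], "turn": 0},
  {"linear": [-0.035, -0.02, 0], "turn": 0},
  {"linear": [-0.035, -0.02, 0], "turn": 0},
  {"linear": [-0.035, -0.02, 0], "turn": 0},
  {"linear": [-0.035, -0.02, 0], "turn": 0},
  {"linear": [-0.035, -0.02, 0], "turn": 0},
])

```text
t: 1.1
ee_pos: [460.6, 301.2, 241.5]
orientation: [-0.469, -3.106, 0.0]
ft_force: [-0.0, 0.7, -0.5]
width: 87.7
grasp_force: 0.0
```

```bash
python3 - <<'E'
from m import *
grab('wrist','w_tray.png')
goto(495,-273,200,.261)
E
```

```text
ee [464.  297.9 241.6] shift mm [-199.1 -535.9   42.7] turn -0.563 q [ 0.55  0.32  1.79 -0.    1.03 -0.72] tiltz [ 0.002 -0.002 -1.   ] F [ 2.4 -3.  -0.1] w 87.8 t 1.15
```

View pics/w_tray.png

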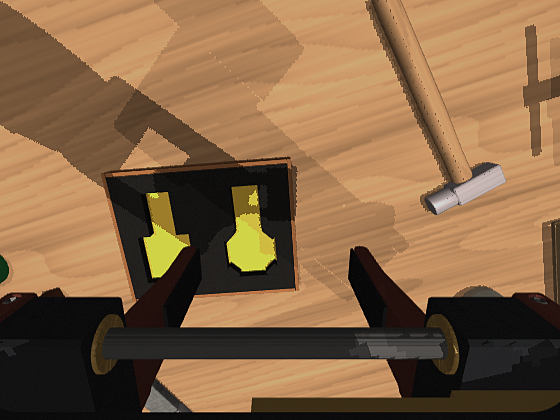

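The wrist view shows the tray, with its top-left corner at (107,173), top-right at (293,158) and bottom-right at (298,290). The round cutout's head is at (252,250). I'll come back to it after the grasp and go to the gauge now.

>>> arm_command([
  {"linear": [-0.0165, -0.043, 0], "turn": 0},
  {"linear": [-0.0165, -0.043, 0], "turn": 0},
  {"linear": [-0.0165, -0.043, 0], "turn": 0},
  {"linear": [-0.0165, -0.043, 0], "turn": 0},
  {"linear": [-0.0165, -0.043, 0], "turn": 0},
  {"linear": [-0.0165, -0.043, 0], "turn": 0},
  {"linear": [-0.0165, -0.043, 0], "turn": 0},
  {"linear": [-0.0165, -0.043, 0], "turn": 0},
  {"linear": [-0.0165, -0.043, 0], "turn": 0},
  {"linear": [-0.0165, -0.043, 0], "turn": 0},
])

```text
t: 2.15
ee_pos: [490.2, -158.6, 241.6]
orientation: [-0.469, -3.106, -0.0]
ft_force: [1.8, 0.7, -0.1]
width: 87.7
grasp_force: 0.0
```

>>> arm_command([
  {"linear": [-0.017, -0.045, 0], "turn": 0},
  {"linear": [-0.017, -0.045, 0], "turn": 0},
  {"linear": [0, -0.014, 0.01], "turn": -0.11},
  {"linear": [0, 0, 0.01], "turn": -0.11},
  {"linear": [0, 0, 0.01], "turn": -0.11},
  {"linear": [0, 0, 0], "turn": -0.11},
  {"linear": [0, 0, 0], "turn": -0.12},
  {"linear": [0, 0, 0], "turn": 0},
  {"linear": [0, 0, 0], "turn": 0},
])

```text
t: 3.05
ee_pos: [492.2, -266.1, 211.5]
orientation: [0.403, -3.115, -0.0]
ft_force: [0.5, 0.0, -0.1]
width: 87.8
grasp_force: 0.0
```

```bash
python3 - <<'E'
from m import *
grab('wrist','w_g.png')
goto(495,-273,70,.261)
E
```

```text
ee [ 492.3 -266.1  211.6] shift mm [ -0.9  -7.4 141.6] turn -0.003 q [-0.52  0.37  1.8  -0.    0.98 -2.35] tiltz [-0.  0. -1.] F [-0.1  0.6 -0.3] w 87.8 t 3.1
```

View pics/w_g.png

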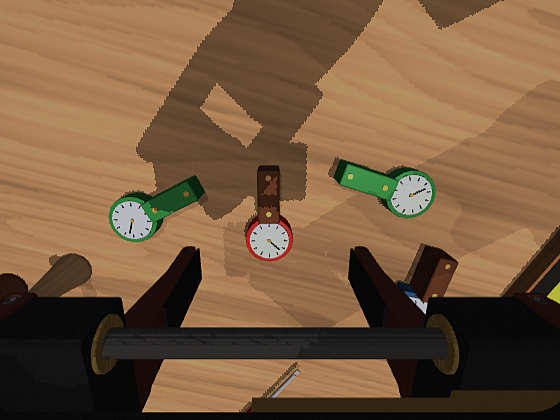

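The red gauge is centred between the fingers: rivets at about (268,177) and (268,215), dial at (269,240). It clears both green ones.

```bash
python3 - <<'E'
from m import *
d=load('wrist');f=d['frame'];H,S,V=cv2.split(cv2.cvtColor(f,cv2.COLOR_BGR2HSV))
box=np.zeros(H.shape,bool);box[150:270,235:305]=1
red=big(box&((H<6)|(H>174))&(S>170)&(V>90));red=red[red[:,1]>215]
w=big(box&(S<60)&(V>120));(c,a,_)=cv2.fitEllipse(w.astype(np.float32));print('dial px',c,a)
h=onz(d,[c],24)[0,:2]
r=onz(d,[[268,177],[268.3,215]],38)[:,:2];m=r.mean(0);u=h-m
print(r,h,m,'rivet gap',np.linalg.norm(r[0]-r[1]),'L',np.linalg.norm(u),'yaw',np.arctan2(u[1],u[0]))
u/=np.linalg.norm(u);o=h-55*u;print('origin',o)
goto(*((o+m)/2),70,np.arctan2(u[1],u[0]))
E
```

```text
dial px (268.8245544433594, 240.22889709472656) (33.71901321411133, 38.50139617919922)
[[ 472.72952962 -278.15954269]
 [ 513.5387638  -267.36700136]] [ 548.19463764 -258.11773226] [ 493.13414671 -272.76327202] rivet gap 42.212232144865936 L 56.97499008911696 yaw 0.25997053893810235
origin [ 495.0427723  -272.25559671]
ee [ 492.3 -266.1  211.6] shift mm [ -0.2  -6.7 141.6] turn -0.002 q [-0.52  0.37  1.8  -0.    0.98 -2.35] tiltz [-0.  0. -1.] F [-0.1  0.6 -0.3] w 87.8 t 3.1
```

>>> arm_command([
  {"linear": [0, -0.007, 0.02], "turn": 0},
  {"linear": [0, 0, 0.03], "turn": 0},
  {"linear": [0, 0, 0.03], "turn": 0},
  {"linear": [0, 0, 0.03], "turn": 0},
  {"linear": [0, 0, 0.03], "turn": 0},
  {"linear": [0, 0, 0.02], "turn": 0},
  {"linear": [0, 0, 0.014], "turn": 0},
  {"linear": [0, 0, 0], "turn": 0},
  {"linear": [0, 0, 0], "turn": 0},
])

```text
t: 4.0
ee_pos: [494.4, -273.2, 38.1]
orientation: [-0.406, 3.115, -0.0]
ft_force: [-0.6, -0.3, -0.0]
width: 87.9
grasp_force: 0.0
```

>>> arm_command([
  {"linear": [0, 0, 0], "turn": 0},
  {"linear": [0, 0, 0], "turn": 0},
  {"linear": [0, 0, 0], "turn": 0},
  {"linear": [0, 0, 0], "turn": 0},
  {"linear": [0, 0, 0], "turn": 0},
  {"linear": [0, 0, 0], "turn": 0},
  {"linear": [0, 0, 0], "turn": 0},
], jaw=-1)

```text
t: 4.7
ee_pos: [494.1, -273.0, 37.7]
orientation: [0.408, -3.115, -0.0]
ft_force: [0.1, -0.1, -0.5]
width: 35.2
grasp_force: 0.0
```

>>> arm_command([
  {"linear": [0, 0, 0], "turn": 0},
  {"linear": [0, 0, 0], "turn": 0},
  {"linear": [0, 0, 0], "turn": 0},
  {"linear": [0, 0, 0], "turn": 0},
])

```text
t: 5.1
ee_pos: [494.0, -273.0, 37.6]
orientation: [0.408, -3.115, -0.0]
ft_force: [0.4, -0.6, -0.6]
width: 24.0
grasp_force: 30.0
```

>>> arm_command([
  {"linear": [0, 0, -0.01], "turn": 0},
  {"linear": [0, 0, -0.02], "turn": 0},
  {"linear": [0, 0, -0.03], "turn": 0},
  {"linear": [0, 0, -0.04], "turn": 0},
  {"linear": [0, 0, -0.04], "turn": 0},
  {"linear": [0, 0, -0.04], "turn": 0},
  {"linear": [0, 0, -0.02], "turn": 0},
  {"linear": [0, 0, 0], "turn": 0},
])

```text
t: 5.9
ee_pos: [495.6, -273.9, 241.6]
orientation: [-0.407, 3.11, -0.007]
ft_force: [-0.9, -0.4, -1.8]
width: 23.7
grasp_force: 30.0
```

```bash
python3 - <<'E'
from m import *
goto(480,256,237,-.222)
E
```

```text
ee [ 495.6 -273.9  241.6] shift mm [-121.3  516.1    2.6] turn 0.482 q [-0.53  0.33  1.77 -0.    1.03 -2.36] tiltz [ 0.006 -0.003 -1.   ] F [-0.9 -0.4 -1.8] w 23.7 t 5.9
```

Grasped at 24 mm width with 30 N. I move beside the tray and look at it from there.

>>> arm_command([
  {"linear": [-0.008, 0.02, 0], "turn": 0},
  {"linear": [-0.014, 0.038, 0], "turn": 0},
  {"linear": [-0.015, 0.04, 0], "turn": 0},
  {"linear": [-0.015, 0.04, 0], "turn": 0},
  {"linear": [-0.015, 0.04, 0], "turn": 0},
  {"linear": [-0.015, 0.04, 0], "turn": 0},
  {"linear": [-0.015, 0.04, 0], "turn": 0},
  {"linear": [-0.015, 0.04, 0], "turn": 0},
  {"linear": [-0.015, 0.03, 0], "turn": 0},
  {"linear": [0, 0.015, 0], "turn": 0},
])

```text
t: 6.9
ee_pos: [528.3, 93.5, 236.3]
orientation: [0.411, -3.113, -0.0]
ft_force: [0.6, 0.4, -0.8]
width: 24.1
grasp_force: 30.0
```

>>> arm_command([
  {"linear": [0, 0, 0], "turn": 0.1},
  {"linear": [0, 0, 0], "turn": 0.12},
  {"linear": [0, 0, 0], "turn": 0.12},
  {"linear": [0, 0, 0], "turn": 0.1},
  {"linear": [0, 0, 0], "turn": 0.04},
  {"linear": [0, 0, 0], "turn": 0},
  {"linear": [0, 0, 0], "turn": 0},
  {"linear": [0, 0, 0], "turn": 0},
])

```text
t: 7.7
ee_pos: [528.2, 90.8, 237.3]
orientation: [-0.344, -3.122, 0.0]
ft_force: [-0.1, -0.8, -1.0]
width: 23.9
grasp_force: 30.0
```

```bash
python3 - <<'E'
from m import *
grab('wrist','w_t2.png')
goto(480,256,237,-.222)
E
```

```text
ee [528.3  90.9 237.4] shift mm [ 83.1 150.7   0.4] turn 0.003 q [ 0.15  0.3   1.83 -0.    1.01 -1.2 ] tiltz [-0.001 -0.    -1.   ] F [ 0.9 -0.2 -0.8] w 23.7 t 7.75
```

View pics/w_t2.png

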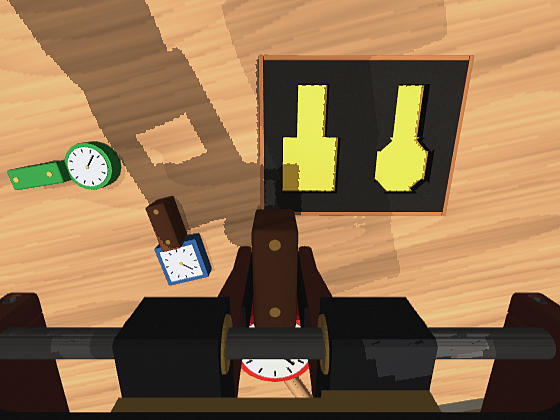

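The whole tray is now visible, with foam corners at about (265,60), (470,60), (443,210) and (266,210). The round cutout runs from (410,85) at the bar end to (402,190) at the head. The gauge is held straight, with its bar end towards the tray's -x.

```bash
python3 - <<'E'
from m import *
d=load('wrist');f=d['frame'];H,S,V=cv2.split(cv2.cvtColor(f,cv2.COLOR_BGR2HSV))
y=(H>20)&(H<40)&(S>120)&(V>90)
box=np.zeros(H.shape,bool);box[40:212,250:490]=1
k=box&((V<60)|y);k=cv2.morphologyEx(k.astype(np.uint8),cv2.MORPH_OPEN,np.ones((3,3)));k=cv2.morphologyEx(k,cv2.MORPH_CLOSE,np.ones((7,7)))
q=onz(d,big(k),22)[:,:2].astype(np.float32);r=cv2.minAreaRect(q);print('foam',r);
print('corners',onz(d,cv2.approxPolyDP(big(k).astype(np.float32),6,True)[:,0],22)[:,:2].round(1).tolist())
print('outer corners',onz(d,[[258,56],[474,56],[443,215],[262,213]],22)[:,:2].round(1).tolist())
for x0,x1,n in((360,440,'round'),(275,345,'sq')):
    b=np.zeros(H.shape,bool);b[75:200,x0:x1]=1
    c=big(b&y);p=onz(d,c,8)[:,:2].astype(np.float32);rr=cv2.minAreaRect(p);print(n,rr)
    # tray-frame extents of bar slot & head, yaw from rect
    a=np.deg2rad(rr[2]);dirs=np.array([np.cos(a),np.sin(a)]);dirs=dirs if abs(dirs[0])>.7 else np.array([dirs[1],-dirs[0]])
    dirs*=np.sign(dirs[0]);n2=np.array([-dirs[1],dirs[0]]);X=p@dirs;Y=p@n2
    s=X<X.min()+45;print(' yaw',np.arctan2(dirs[1],dirs[0]),'X',X.min(),X.max(),'slotY',Y[s].min(),Y[s].max(),'headY',Y.min(),Y.max())
    ox=(X.min()+X.max()-53)/2;
    for oy in((Y[s].min()+Y[s].max())/2,(Y.min()+Y.max())/2):print(' origin',ox*dirs+oy*n2)
# held gauge
rv=onz(d,[[275,245],[275,312]],237+.5)[:,:2];print('rivets held',rv,rv.mean(0),'cam',ray(d,[[0,0]])[0])
E
```

```text
foam ((494.84320068359375, 197.565185546875), (220.19683837890625, 169.1487274169922), 77.38915252685547)
corners [[389.3, 108.9], [553.3, 71.7], [601.2, 286.5], [437.0, 322.9]]
outer corners [[383.5, 104.8], [433.5, 329.3], [606.7, 287.4], [555.3, 68.6]]
round ((507.3258056640625, 253.57505798339844), (61.4917106628418, 122.33773040771484), 77.44831085205078)
 yaw -0.21906830231855562 X 378.9249864154931 501.262728030997 slotY 343.77700817032127 372.63661479169934 headY 327.02101302601244 388.51272522848734
 origin [481.55471581 259.76345818]
 origin [481.45910741 259.33403029]
sq ((482.9991149902344, 144.31076049804688), (64.99130249023438, 122.33788299560547), 77.4484634399414)
 yaw -0.21906563915746552 X 378.92568948116167 501.26356853270676 slotY 229.41377670785337 262.4413479016617 headY 213.33047807024775 278.32178552811007
 origin [457.15451056 150.16869354]
 origin [457.13246792 150.06968713]
rivets held [[507.90515161  95.34554164]
 [547.06210081  86.64762181]] [527.48362621  90.99658173] cam [446.25545393 108.81525888 380.368255  ]
```

Both estimates agree: the home point is at (481, 257) with yaw -0.22, and the held gauge is centred on the TCP to within 1 mm. I move over it and descend to about 10 mm above the foam.

>>> arm_command([
  {"linear": [0.01, 0.02, 0], "turn": 0},
  {"linear": [0.02, 0.035, 0], "turn": 0},
  {"linear": [0.02, 0.037, 0], "turn": 0},
  {"linear": [0.02, 0.035, 0], "turn": 0},
  {"linear": [0.0124, 0.0251, 0.01], "turn": 0},
  {"linear": [0, 0, 0.03], "turn": 0},
  {"linear": [0, 0, 0.04], "turn": 0},
  {"linear": [0, 0, 0.04], "turn": 0},
  {"linear": [0, 0, 0.03], "turn": 0},
  {"linear": [0, 0, 0.017], "turn": 0},
])

```text
t: 8.75
ee_pos: [480.0, 256.9, 68.0]
orientation: [-0.343, -3.12, 0.003]
ft_force: [-0.2, 0.2, -1.8]
width: 23.7
grasp_force: 30.0
```

>>> arm_command([
  {"linear": [0, 0, 0], "turn": 0},
  {"linear": [0, 0, 0], "turn": 0},
  {"linear": [0, 0, 0], "turn": 0},
])

```text
t: 9.05
ee_pos: [482.2, 257.9, 71.9]
orientation: [0.344, 3.121, 0.002]
ft_force: [-0.4, 0.6, -0.7]
width: 24.0
grasp_force: 30.0
```

```bash
python3 - <<'E'
from m import *
f=grab('wrist')['frame'];s=grab('top')['frame'];s=cv2.resize(s[160:290,100:260],None,fx=2.5,fy=2.5,interpolation=2)
c=np.zeros((420,800,3),np.uint8);c[:315,:400]=cv2.resize(f,(400,300))[:315] if 0 else np.pad(cv2.resize(f,(400,300)),((0,15),(0,0),(0,0)));c[:325,400:800]=s
cv2.imwrite('pics/over.png',c)
goto(481,257.2,45.6,-.2195)
E
```

```text
ee [482.2 257.9  72. ] shift mm [ 1.1 -1.  26.4] turn -0.0 q [ 0.47  0.56  1.9   0.    0.68 -0.88] tiltz [ 0.002  0.001 -1.   ] F [-0.5  0.1 -1.2] w 24.0 t 9.15
```

View pics/over.png

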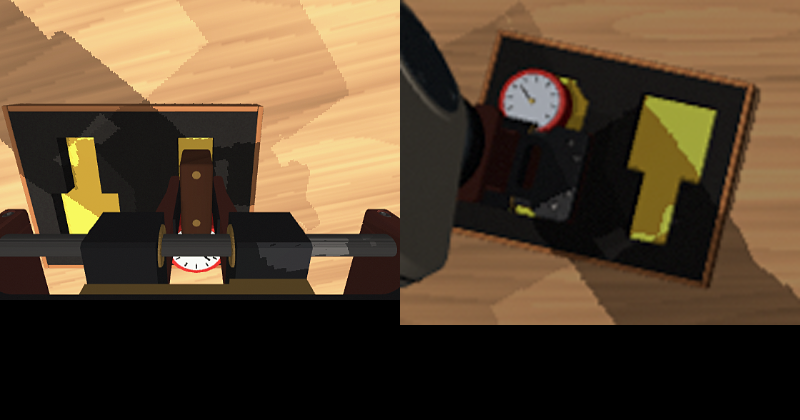

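The gauge hovers over the round cutout: the dial is at crop (532,100), and yellow shows at the head's right side because of parallax. I descend gently.

>>> arm_command([
  {"linear": [0.001, -0.001, 0.003], "turn": 0},
  {"linear": [0, 0, 0.004], "turn": 0},
  {"linear": [0, 0, 0.004], "turn": 0},
  {"linear": [0, 0, 0.003], "turn": 0},
  {"linear": [0, 0, 0.002], "turn": 0},
  {"linear": [0, 0, 0.002], "turn": 0},
  {"linear": [0, 0, 0], "turn": 0},
])

```text
t: 9.85
ee_pos: [479.9, 256.6, 52.3]
orientation: [-0.344, -3.122, 0.001]
ft_force: [-0.2, 0.2, -0.7]
width: 23.8
grasp_force: 30.0
```

```bash
python3 - <<'E'
from m import *
print(onz(load('top'),[[152.8,200]],58.4))
goto(481,257.2,45.6,-.2195)
E
```

```text
[[538.50567508 245.60715977  58.4       ]]
ee [479.9 256.6  52.3] shift mm [-0.9  0.8  6.7] turn -0.0 q [ 0.47  0.6   1.9  -0.    0.64 -0.88] tiltz [-0.001 -0.    -1.   ] F [-0.2  0.2 -0.7] w 23.8 t 9.85
```

At 7 mm below the foam top with no contact force, it is in the cutout. I continue to the floor.

>>> arm_command([
  {"linear": [-0.001, 0.001, 0.002], "turn": 0},
  {"linear": [0, 0, 0.002], "turn": 0},
  {"linear": [0, 0, 0.002], "turn": 0},
  {"linear": [0, 0, 0], "turn": 0},
  {"linear": [0, 0, 0], "turn": 0},
])

```text
t: 10.35
ee_pos: [481.2, 257.5, 46.6]
orientation: [-0.345, -3.122, 0.0]
ft_force: [-0.2, 0.6, -1.5]
width: 23.9
grasp_force: 30.0
```

>>> arm_command([
  {"linear": [0, 0, 0.001], "turn": 0},
  {"linear": [0, 0, 0.0005], "turn": 0},
  {"linear": [0, 0, 0], "turn": 0},
])

```text
t: 10.65
ee_pos: [481.4, 257.5, 45.6]
orientation: [0.345, 3.122, 0.0]
ft_force: [-1.2, -0.5, 4.2]
width: 23.7
grasp_force: 30.0
```

Contact with the floor at z = 45.6, as predicted. Now I press.

>>> arm_command([
  {"linear": [0, 0, 0.0005], "turn": 0},
  {"linear": [0, 0, 0.0005], "turn": 0},
  {"linear": [0, 0, 0], "turn": 0},
])

```text
t: 10.95
ee_pos: [481.4, 257.5, 45.6]
orientation: [0.344, 3.122, 0.0]
ft_force: [-5.2, -1.7, 16.3]
width: 23.5
grasp_force: 30.0
```

>>> arm_command([
  {"linear": [0, 0, 0], "turn": 0},
  {"linear": [0, 0, 0], "turn": 0},
  {"linear": [0, 0, 0], "turn": 0},
  {"linear": [0, 0, 0], "turn": 0},
  {"linear": [0, 0, 0], "turn": 0},
  {"linear": [0, 0, 0], "turn": 0},
  {"linear": [0, 0, 0], "turn": 0},
])

```text
t: 11.65
ee_pos: [481.4, 257.5, 45.6]
orientation: [0.345, 3.122, 0.0]
ft_force: [-4.8, -2.6, 16.6]
width: 23.6
grasp_force: 30.0
```

>>> arm_command([
  {"linear": [0, 0, -0.001], "turn": 0},
  {"linear": [0, 0, 0], "turn": 0},
  {"linear": [0, 0, 0], "turn": 0},
])

```text
t: 11.95
ee_pos: [481.5, 257.6, 45.6]
orientation: [0.344, 3.122, 0.0]
ft_force: [-1.3, -1.5, 7.0]
width: 23.8
grasp_force: 30.0
```

>>> arm_command([
  {"linear": [0, 0, 0], "turn": 0},
  {"linear": [0, 0, 0], "turn": 0},
  {"linear": [0, 0, 0], "turn": 0},
  {"linear": [0, 0, 0], "turn": 0},
  {"linear": [0, 0, 0], "turn": 0},
  {"linear": [0, 0, 0], "turn": 0},
], jaw=-0.1)

```text
t: 12.55
ee_pos: [481.3, 257.5, 45.1]
orientation: [-0.345, -3.123, 0.0]
ft_force: [0.2, 0.6, 0.8]
width: 39.6
grasp_force: 0.0
```

Released. I retreat straight up and then aside to the start side, and look.

>>> arm_command([
  {"linear": [0, 0, -0.01], "turn": 0},
  {"linear": [0, 0, -0.02], "turn": 0},
  {"linear": [0, 0, -0.03], "turn": 0},
  {"linear": [0, 0, -0.04], "turn": 0},
  {"linear": [0, 0, -0.04], "turn": 0},
  {"linear": [0, 0, -0.04], "turn": 0},
  {"linear": [0, 0.03, -0.02], "turn": 0},
  {"linear": [0, 0.04, 0], "turn": 0},
  {"linear": [0, 0.04, 0], "turn": 0},
  {"linear": [0, 0.04, 0], "turn": 0},
])

```text
t: 13.55
ee_pos: [514.2, 405.2, 246.6]
orientation: [0.345, 3.122, 0.001]
ft_force: [0.4, 0.1, 0.1]
width: 39.6
grasp_force: 0.0
```

>>> arm_command([
  {"linear": [0, 0.04, 0], "turn": 0},
  {"linear": [0, 0.04, 0], "turn": 0},
  {"linear": [0, 0.02, 0], "turn": 0},
  {"linear": [0, 0, 0], "turn": 0},
  {"linear": [0, 0, 0], "turn": 0},
])

```text
t: 14.05
ee_pos: [535.4, 501.0, 245.2]
orientation: [-0.344, -3.122, 0.001]
ft_force: [0.3, -0.1, 0.5]
width: 39.5
grasp_force: 0.0
```

```bash
python3 - <<'E'
from m import *
f=grab('side')['frame'];d=grab('top');s=cv2.resize(d['frame'][160:290,100:260],None,fx=2.5,fy=2.5,interpolation=2)
c=np.zeros((325,800,3),np.uint8);c[:325,:400]=cv2.resize(f[130:260,210:370],(400,325),interpolation=2);c[:,400:]=s
cv2.imwrite('pics/fin.png',c);goto(481,257,45,-.22)
H,S,V=cv2.split(cv2.cvtColor(d['frame'],cv2.COLOR_BGR2HSV));b=np.zeros(H.shape,bool);b[170:260,120:200]=1
w=big(b&(S<60)&(V>100));e=cv2.fitEllipse(w.astype(np.float32));print(e,onz(d,[e[0]],32),'expect',481+55*.976,257.2-55*.218)
E
```

```text
ee [535.6 500.2 245.4] shift mm [   0.  -249.1  200.6] turn -0.0 q [ 0.74  0.58  1.36 -0.    1.2  -0.62] tiltz [-0.    -0.001 -1.   ] F [0.  0.9 0.7] w 39.6 t 14.15
((156.47412109375, 202.67930603027344), (19.918487548828125, 20.94532012939453), 75.92381286621094) [[537.1888908  246.34428482  32.        ]] expect 534.68 245.20999999999998
```

View pics/fin.png

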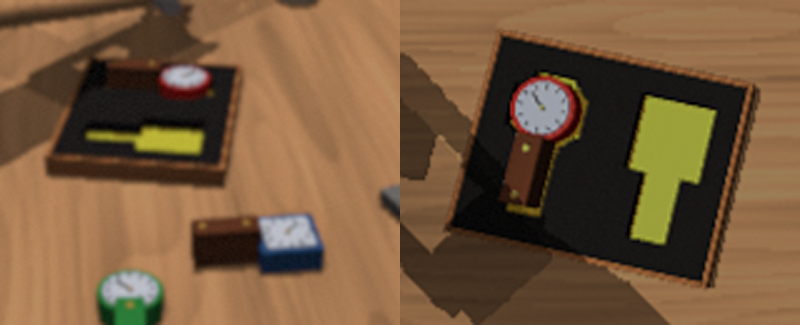

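The gauge sits flat in the round cutout: the dial is at crop (544,107), with a yellow floor margin around it. The blue gauge hasn't moved.

```bash
python3 -c "
from workcell import ctrl
print(ctrl.close_job())"
```

```text
the job is handed in; nothing more can be done
None
```

The round gauge sits flat in its matching cutout, pressed down with about 16 N for 0.7 s and released; the square blue gauge and the green look-alikes were not touched, and I handed the job in at about 14 s.

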